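Shut the spice canisters

TASK

Dust is blowing in across the patio, so shut the spice canisters: fit the loose square lid lying on the trivet into the open blue canister and press it down until it is fully home, and press down the white canister's lid, which is standing proud, until it is fully home too. Leave the pepper grinder, cruet, salt shaker and tumbler standing where they are.

Things in the scene. Friction and masses are not known exactly. Their poses are not given: they have to be found in the camera images.
- loose_lid: Loose lid, 150 g, standing on its plug on the trivet (10 mm above the table). Bamboo flange 80 x 80 x 8 mm; dark grip bar on top, 64 mm along x, 20 mm wide along y, 26 mm high; black square plug below, 64 x 64 mm, 24 mm long (last 6 mm 57 x 57 mm). Origin: centre of the plug's underside, z up; flange at 24 to 32 mm, bar top at 58 mm. Fits the mouth at any quarter turn.
- loose_lid_seat (a point): Centre of the underside of the loose lid's flange, 24 mm above the lid's origin; it meets the canister's rim when the lid is fully home.
- loose_lid_top (a point): Centre of the top of the loose lid's grip bar, 58 mm above the lid's origin: the place to press.
- blue_canister: Open blue square stoneware canister, 86 x 86 mm, 90 mm high, fixed to the table; origin under its centre, x and y along its sides. Mouth: square hole 66.6 x 66.6 mm, 2 mm chamfer, 75 mm deep. A rubber seal inside holds a lid that is merely set in 12 mm proud; about 10 N pushes it down, and it stays down.
- blue_canister_mouth (a point): Centre of the blue canister's mouth at the height of its rim, 90 mm above the table; axes as the canister.
- seal (a joint): How far the blue canister's seal ring has been pushed down: 0 at the start, with the ring's top 12 mm below the rim; about 0.012 when the lid is fully home.
- white_canister: The white square stoneware canister, 86 x 86 mm, 90 mm high, fixed to the table; origin under its centre, x and y along its sides. Its lid is in its mouth but stands proud.
- proud_lid (a joint): How far the white canister's lid has been pressed down (m). 0: 12 mm proud; 0.012: fully home, flange on the rim. It starts between 0 and 0.004, moves with about 9 N of friction and stays where it is left.
- proud_lid_top (a point): Centre of the top of the grip bar of the white canister's lid: the place to press; 124 mm above the table when the lid is home. The lid has the shape of the loose lid, bar along the canister's x.
- clay_canister: The terracotta-coloured square stoneware canister, 86 x 86 mm, 90 mm high, fixed to the table; origin under its centre, x and y along its sides. Its lid is already fully home; needs nothing. The top of its grip bar is 124 mm above the table.
- trivet: Round slatted bamboo trivet, 144 mm across, 10 mm thick, fixed to the table; origin under its centre. The loose lid starts on it.
- pepper_grinder: White ceramic pepper grinder with a dark knob on top, 62 mm across, 160 mm tall, loose; origin under its centre. Bystander.
- cruet: Empty glass cruet, 68 mm across, 142 mm tall, loose; origin under its centre. Bystander.
- salt_shaker: Stainless salt shaker, 48 mm across, 84 mm tall, loose; origin under its centre. Bystander.
- tumbler: Red plastic tumbler, 76 mm across the rim, 105 mm tall, loose; origin under its centre. Bystander.

How it is judged (in metres and radians):
At the end, for the whole second after the job is handed in: The loose lid sits level in the blue canister's mouth, centred within 4 mm, its flange within 3 mm of the rim, at rest; the white canister's lid is pressed down to within 2.5 mm of fully home (z of loose_lid_seat in the frame of blue_canister_mouth between -0.004 and 0.003 m and horizontal distance between loose_lid_seat and blue_canister_mouth below 0.004 m and angle between loose_lid's own z axis and vertical below 0.06 rad and value of joint proud_lid above 0.0095 m and linear speed of loose_lid below 0.02 m/s); the robot touches nothing.
It fails at once if a bystander (pepper grinder, cruet, salt shaker, tumbler) is shifted more than 30 mm or tipped more than 0.4 rad (distance of any of pepper_grinder, cruet, salt_shaker, tumbler from where it was at the start of the episode above 0.03 m or angle between any of pepper_grinder, cruet, salt_shaker, tumbler's own z axis and vertical above 0.4 rad).
It also fails if it takes over 46 s, if anything falls off the work surface, if the arm or the gripper's body presses on something with over 40 N, if the wrist force passes 120 N, or if a joint passes its speed limit or range.

ROBOT

A 6-joint arm with a two-finger parallel gripper is mounted at the origin on the work surface. World frame = base frame: x ahead of the robot, y to its left, z up, the work surface at z = 0. Lengths are in mm, angles in rad, forces in N, time in s.
With the tool pointing down it reaches from about 325 to 900 mm from the base axis. Payload 6.1 kg.
Tool frame: the origin (TCP) lies on the mounting face of the last link; the fingertips stand 182 mm ahead of it and the grasp point (between the pads) lies 164 mm ahead of it; z points along the fingers, y is the line along which they close (so a half turn about z gives the same grasp; the last joint's range is limited). The gripper opens to 87 mm and grips with 3 to 60 N. Pads are 19 mm wide; open, the fingers measure 117 mm over their backs; the gripper's body (75 mm by 190 mm) begins 51 mm behind the grasp point.
Start: joints at [-1.262, 0.22, 1.526, -0, 1.395, -0.126], TCP at [263.261, -566.843, 404.738] pointing down, gripper open.
Joint ranges: [-2.98, 2.98], [-0.91, 2.08], [0.09, 2.57], [-1.24, 4.39], [0.2, 2.65], [-2.68, 2.68]. Speed limits (rad/s): [2.57, 2.57, 3.01, 3.14, 3.14, 3.14].

INTERFACE

Orientations are given as a unit quaternion [x, y, z, w].
In Python, from cell import read_state, get_image, sign_off gives the robot as it stands.
- The arm moves only by the tool carry_out, never from a script. Its argument "deltas" is a list of rows, each an object with "offset": the shift along the tool's x, y, z as a fraction of full scale, a list of three; "delta_rot": the turn, a rotation vector about the tool's x, y, z as a fraction of full scale, a list of three. In form: [{"offset": [x, y, z], "delta_rot": [rx, ry, rz]}, ...]. A call has 1 to 20 rows; each row is the pose to reach, as a shift and turn from the pose commanded when the call began, along the tool's axes at that moment; what a row does not reach only later rows make up. Full scale, the value 1, is 0.75 m for a shift and pi/4 rad for a turn. A row lasts 1/8 s, in which the tool goes at most 62.5 mm and 10.7 degrees, less where a joint would pass 70% of its speed; a pose out of reach is approached as far as the arm can. A call with a number of a shift or a turn outside -1 to 1 is refused whole. A call with a gripper value outside its range is refused whole. "jaw" is the opening, from 0 (shut) to 1 (fully open), set as the call begins (left out, the last holds). The fingers move at their own pace and stop on an object; "squeeze" is the grip in N (left out, the last holds). Time passes only in rows, so rows that repeat a pose let the fingers close. It gives the time, the measured TCP pose, the force, the opening and the grip force at its end, in the units of the state.
- read_state(): the state, without advancing time (a new reading comes with each control period).
- get_image(name): name is "scene" or "top" or "wrist"; returns a dict with "pixels" (420x560x3 uint8, red, green, blue), "depth" (420x560 float32, mm along the optical axis (not along the pixel's ray), 0 where there is no reading), "camera_matrix" (3x3 intrinsics, pixels), "R" (3x3) and "t" (3): a world point X has camera coordinates R X + t. Camera axes: x right, y down, z forward; pixel columns grow to the right and rows downward; lengths in mm; the calibration is good to about 2 mm. A picture is of the moment at which its call begins.
- sign_off(): hands the job in; it is judged then, once.
The state is a dict: "t": time; "joint_positions": joint angles; "dq": joint speeds; "joint_torque": joint torques, N m; "ee_pos": TCP position; "ee_rot": TCP orientation; "force": force on the tool from outside, world axes, zero at the start; "moment": the same for the moment, N m; "finger_gap": finger opening in mm; "grip_force": force on a finger pad.
Only numpy, scipy, OpenCV 4.12 (cv2) and the standard library are available. Lean on these libraries where they do the work, as an engineer would, in place of code of your own. Each camera call takes 0.05 s, during which the arm holds its last target. There are 200 camera calls.

## Working session

There is one attempt and no reset: what is moved stays moved. The work goes in short steps, Python scripts to look and compute and a tool call to move; the robot and the scene stay as the last step left them, time stands still between calls to the robot, and variables do not carry over. Pictures are saved under pics/ and viewed, at most 10 in all, crops included, and the job is handed in when it is done.

Besides the shell and the picture viewer there is one more tool, called after "Emit:" as a command line: name --argument value ..., lists and objects as JSON in quotes. carry_out: Moves the arm, as the interface text tells. Shift numbers are shares of 0.75 m and turn numbers shares of pi/4 rad, none past 1 either way. Its arguments: {"type":"object","properties":{"deltas":{"type":"array"},"jaw":{"type":"number"},"squeeze":{"type":"number"}},"required":["deltas"]}

```bash
mkdir -p pics; ls; python3 - <<'E'
from cell import *
import cv2, numpy as np
print(read_state())
for n in ("top","scene"):
    d=get_image(n); cv2.imwrite(f"pics/{n}1.png",d["pixels"][:,:,::-1]); np.savez(f"{n}1.npz",**d)
    print(n,d["camera_matrix"].round(1).tolist(),d["R"].round(3).tolist(),d["t"].round(1))
E
```

```text
pics
{'t': 0.0, 'joint_positions': array([-1.26208841e+00,  2.21227430e-01,  1.52760526e+00, -1.56675888e-05,
        1.39468207e+00, -1.26125265e-01]), 'dq': array([ 9.16035303e-04, -2.05812722e-04, -1.71320702e-03,  2.81320827e-03,
       -6.51638232e-05, -4.09142275e-04]), 'joint_torque': array([ 8.20844252e-04, -4.94606352e+01, -3.87382579e+01,  6.98523922e-02,
        5.72483847e-02, -1.54486715e-04]), 'ee_pos': array([ 263.18558522, -566.59207067,  403.63919807]), 'ee_rot': array([ 9.76457220e-01,  2.15709002e-01, -9.52934296e-05, -9.56350824e-04]), 'force': array([-0.48955461,  0.66050981, -0.24941651]), 'moment': array([-0.01031883, -0.04952842, -0.02321003]), 'grip_force': 0.0, 'finger_gap': 87.050817876264}
top [[410.9, 0.0, 280.7], [0.0, 410.9, 207.3], [0.0, 0.0, 1.0]] [[-0.006, -1.0, 0.003], [-0.997, 0.006, -0.081], [0.081, -0.003, -0.997]] [  21.   586.5 1070.9]
scene [[468.8, 0.0, 281.3], [0.0, 468.8, 211.8], [0.0, 0.0, 1.0]] [[0.268, 0.963, -0.017], [0.77, -0.225, -0.597], [-0.579, 0.147, -0.802]] [-147.4 -379.4 1512.6]
```

View pics/top1.png

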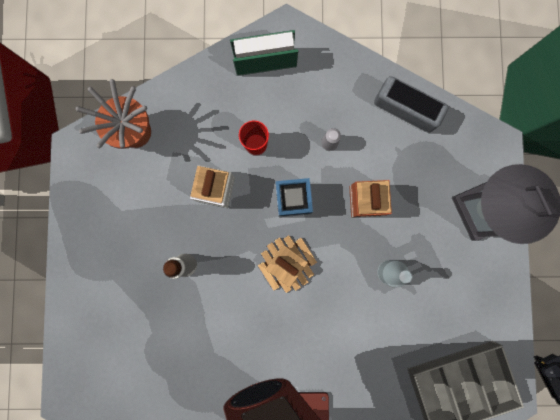

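View pics/scene1.png

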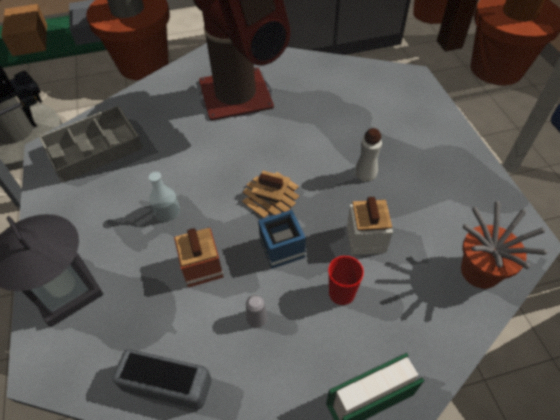

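The top view shows the loose lid on the trivet at (288,264), with its bar diagonal. The blue canister is at (294,197), the white one at (210,185) with its bar near-vertical, and clay at (371,198). The bystanders are the grinder (174,268), cruet (400,274), salt shaker (332,138) and tumbler (254,137). Next I'll measure them using depth.

```bash
cat > h.py <<'E'
import numpy as np, cv2
def cloud(d):
    K,R,t=d["camera_matrix"],d["R"],d["t"]; z=d["depth"].astype(float)
    v,u=np.indices(z.shape)
    c=np.stack([(u-K[0,2])/K[0,0]*z,(v-K[1,2])/K[1,1]*z,z],-1)
    P=(c-t)@R; P[z==0]=np.nan
    return P
def rect(P,m):
    q=P[m]; (c,s,a)=cv2.minAreaRect(q[:,:2].astype(np.float32)); 
    return "n %d c %s size %s ang %.1f z %.1f mean %s"%(len(q),np.round(c,1),np.round(s,1),a,np.median(q[:,2]),q[:,:2].mean(0).round(1))
E
python3 - <<'E'
from h import *
T=dict(np.load("top1.npz")); S=dict(np.load("scene1.npz"))
for n,d,bx in (("top",T,dict(white=(185,160,240,215),blue=(268,172,320,222),clay=(345,172,398,222),lid=(255,232,322,297),grinder=(155,250,192,285),cruet=(375,255,425,292),salt=(318,122,345,155),tumbler=(235,117,273,158))),
 ("scene",S,dict(white=(340,190,400,260),blue=(255,205,312,268),clay=(170,225,228,290),lid=(238,165,304,220)))):
    P=cloud(d); px=d["pixels"].astype(int)
    for k,(a,b,c,e) in bx.items():
        m=np.zeros(P.shape[:2],bool); m[b:e,a:c]=1
        z=P[...,2]
        print(n,k,"zmax %.1f"%np.nanmax(z[m]))
        if k in("white","clay","lid"):
            zt=np.nanpercentile(z[m],99)
            print("  bar ",rect(P,m&(z>zt-8)))
            fl=m&(z>zt-36)&(z<zt-18); print("  flange",rect(P,fl))
        elif k=="blue": print("  rim",rect(P,m&(z>80)&(z<100)))
        else: print("  ",rect(P,m&(z>15)),"top",rect(P,m&(z>np.nanmax(z[m])-15)))
E
```

```text
top white zmax 137.4
  bar  n 223 c [638.5 194.2] size [20.4 64. ] ang 76.6 z 132.9 mean [637.5 194.1]
  flange n 799 c [638.4 194.9] size [80.6 80. ] ang 77.6 z 107.3 mean [637.  193.3]
top blue zmax 96.6
  rim n 557 c [609.  -14.8] size [86.5 86.1] ang 5.0 z 89.7 mean [608.9 -15.3]
top clay zmax 128.9
  bar  n 216 c [ 604.8 -213.3] size [63.9 20.3] ang 2.2 z 123.8 mean [ 604.2 -212.9]
  flange n 870 c [ 604.7 -213.2] size [85.9 86.2] ang 2.4 z 98.0 mean [ 603.8 -211.4]
top lid zmax 72.4
  bar  n 196 c [433.8   4.6] size [62.7 19.7] ang 53.8 z 67.9 mean [433.8   4.5]
  flange n 755 c [433.5   4.5] size [80.  80.1] ang 53.7 z 42.1 mean [434.    4.7]
top grinder zmax 164.1
   n 582 c [436.  271.1] size [57.8 46.1] ang 1.3 z 126.5 mean [438.3 264.8] top n 231 c [436.2 273.5] size [37.1 38.2] ang 0.2 z 158.2 mean [436.4 271.9]
top cruet zmax 147.1
   n 686 c [ 413.6 -267.8] size [58.7 67.5] ang 75.4 z 79.8 mean [ 415.6 -261.8] top n 126 c [ 412.5 -273.1] size [25.9 28.6] ang 1.3 z 142.1 mean [ 412.6 -272.6]
top salt zmax 87.7
   n 294 c [ 764.9 -116.4] size [41.2 41.1] ang 23.7 z 76.7 m
[... 250 characters left out ...]
9.8 z 104.3 mean [765.7  85.7]
scene white zmax 138.2
  bar  n 208 c [637.7 194.9] size [19.7 66.1] ang 78.2 z 133.6 mean [640.5 193.5]
  flange n 835 c [675.1 173.5] size [ 98.2 180.6] ang 58.9 z 108.0 mean [648.4 186.6]
scene blue zmax 97.9
  rim n 743 c [608.8 -14.4] size [89.5 87.1] ang 4.9 z 89.7 mean [610.4 -14.5]
scene clay zmax 131.1
  bar  n 223 c [ 605.9 -213. ] size [63.5 19.5] ang 2.6 z 125.0 mean [ 607.7 -213. ]
  flange n 995 c [ 605.6 -213.3] size [87.5 85.5] ang 2.4 z 98.9 mean [ 611.5 -212.8]
scene lid zmax 94.4
  bar  n 170 c [568.6 -11.2] size [84.6 27.9] ang 73.8 z 90.4 mean [573.   -4.5]
  flange n 199 c [487.6  17.5] size [165.5  49.2] ang 14.2 z 67.8 mean [438.1   4.3]
```

```bash
cat >> h.py <<'E'
def plan(s,x,y,z,a):
    "deltas (fractions) to TCP x,y,z pointing down with tool x at a degrees"
    from scipy.spatial.transform import Rotation as Ro
    Rc=Ro.from_quat(s["ee_rot"]); Rt=Ro.from_euler("z",a,degrees=True)*Ro.from_euler("x",180,degrees=True)
    print("t %.1f pos"%s["t"],s["ee_pos"].round(1),"toolx %.1f"%np.degrees(np.arctan2(*Rc.as_matrix()[1::-1,0])),"F",s["force"].round(1),"gap %.1f"%s["finger_gap"],"q",s["joint_positions"].round(2))
    print("off",(Rc.inv().apply(np.array([x,y,z])-s["ee_pos"])/750).round(4),"rot",((Rc.inv()*Rt).as_rotvec()/(np.pi/4)).round(4))
E
python3 -c "
from h import *;from cell import *
plan(read_state(),433.7,4.5,350,53.8)"
```

```text
t 0.1 pos [ 263.2 -566.6  403.7] toolx 24.9 F [-0.6 -0.2  0.1] gap 87.3 q [-1.26  0.22  1.53  0.    1.39 -0.13]
off [ 0.5269 -0.5948  0.0728] rot [-0.0021 -0.0009 -0.642 ]
```

Emit:
carry_out --deltas '[{"offset": [0.527,-0.595,0.073],"delta_rot": [-0.002,0,-0.642]},{"offset": [0.527,-0.595,0.073],"delta_rot": [-0.002,0,-0.642]},{"offset": [0.527,-0.595,0.073],"delta_rot": [-0.002,0,-0.642]},{"offset": [0.527,-0.595,0.073],"delta_rot": [-0.002,0,-0.642]},{"offset": [0.527,-0.595,0.073],"delta_rot": [-0.002,0,-0.642]},{"offset": [0.527,-0.595,0.073],"delta_rot": [-0.002,0,-0.642]},{"offset": [0.527,-0.595,0.073],"delta_rot": [-0.002,0,-0.642]},{"offset": [0.527,-0.595,0.073],"delta_rot": [-0.002,0,-0.642]},{"offset": [0.527,-0.595,0.073],"delta_rot": [-0.002,0,-0.642]},{"offset": [0.527,-0.595,0.073],"delta_rot": [-0.002,0,-0.642]},{"offset": [0.527,-0.595,0.073],"delta_rot": [-0.002,0,-0.642]},{"offset": [0.527,-0.595,0.073],"delta_rot": [-0.002,0,-0.642]},{"offset": [0.527,-0.595,0.073],"delta_rot": [-0.002,0,-0.642]},{"offset": [0.527,-0.595,0.073],"delta_rot": [-0.002,0,-0.642]},{"offset": [0.527,-0.595,0.073],"delta_rot": [-0.002,0,-0.642]},{"offset": [0.527,-0.595,0.073],"delta_rot": [-0.002,0,-0.642]}]' --jaw 0.7

```text
t: 2.1
ee_pos: [433.7, 4.1, 350.0]
ee_rot: [0.892, 0.452, 0.0, 0.001]
force: [-0.1, 0.5, -0.4]
finger_gap: 61.0
grip_force: 0.0
```

```bash
python3 - <<'E'
from h import *;from cell import *
plan(read_state(),433.7,4.5,228,53.8)
d=get_image("wrist"); cv2.imwrite("pics/w1.png",d["pixels"][:,:,::-1]); P=cloud(d); z=P[...,2]
near=np.hypot(P[...,0]-434,P[...,1]-4.5)<75
print("bar",rect(P,near&(z>60)&(z<76)));print("fl",rect(P,near&(z>36)&(z<50)))
nb=np.hypot(P[...,0]-609,P[...,1]+15)<75
if (nb&(z>82)&(z<98)).sum()>20: print("blue",rect(P,nb&(z>82)&(z<98)))
E
```

```text
t 2.1 pos [433.7   4.1 350. ] toolx 53.8 F [-0.1  0.5 -0.4] gap 61.0 q [-0.17 -0.21  2.06 -0.    1.29  0.46]
off [ 0.0005 -0.0007  0.1627] rot [ 0.002   0.0004 -0.0009]
bar n 2075 c [434.4   4.8] size [62.9 19.6] ang 53.5 z 67.2 mean [435.    5.9]
fl n 6972 c [434.2   4.6] size [79.5 80.2] ang 53.8 z 41.5 mean [436.3   7.6]
blue n 6925 c [609.1 -14.9] size [86.8 87.1] ang 5.0 z 89.0 mean [598.1  -7.6]
```

View pics/w1.png

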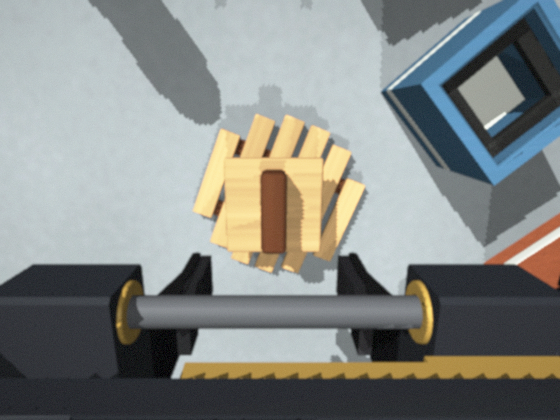

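The wrist view shows the lid at (273,205), square to the jaws, and the blue canister at top right. Its measurements match the top camera within 1 mm, so I'm descending to grasp.

Emit:
carry_out --deltas '[{"offset": [0.001,0,0.06],"delta_rot": [0.002,0,0]},{"offset": [0.001,0,0.11],"delta_rot": [0.002,0,0]},{"offset": [0.001,0,0.14],"delta_rot": [0.002,0,0]},{"offset": [0.001,0,0.155],"delta_rot": [0.002,0,0]},{"offset": [0.001,0,0.162],"delta_rot": [0.002,0,0]},{"offset": [0.001,0,0.162],"delta_rot": [0.002,0,0]},{"offset": [0.001,0,0.162],"delta_rot": [0.002,0,0]}]'

```text
t: 3.02
ee_pos: [434.9, 4.8, 229.4]
ee_rot: [0.892, 0.452, 0.001, 0.001]
force: [-0.8, -0.1, 0.2]
finger_gap: 60.8
grip_force: 0.0
```

Emit:
carry_out --deltas '[{"offset": [0,0,0],"delta_rot": [0,0,0]},{"offset": [0,0,0],"delta_rot": [0,0,0]},{"offset": [0,0,0],"delta_rot": [0,0,0]},{"offset": [0,0,0],"delta_rot": [0,0,0]},{"offset": [0,0,0],"delta_rot": [0,0,0]},{"offset": [0,0,0],"delta_rot": [0,0,0]},{"offset": [0,0,0],"delta_rot": [0,0,0]},{"offset": [0,0,0],"delta_rot": [0,0,0]}]' --jaw 0 --squeeze 40

```text
t: 4.03
ee_pos: [434.3, 4.9, 228.5]
ee_rot: [0.892, 0.452, -0.0, -0.0]
force: [0.1, -0.2, -0.2]
finger_gap: 19.8
grip_force: 40.0
```

Emit:
carry_out --deltas '[{"offset": [0,0,-0.02],"delta_rot": [0,0,0]},{"offset": [0,0,-0.06],"delta_rot": [0,0,0]},{"offset": [0,0,-0.12],"delta_rot": [0,0,0]},{"offset": [0,0,-0.17],"delta_rot": [0,0,0]},{"offset": [0,0,-0.2],"delta_rot": [0,0,0]},{"offset": [0,0,-0.2],"delta_rot": [0,0,0]},{"offset": [0,0,-0.2],"delta_rot": [0,0,0]}]'

```text
t: 4.9
ee_pos: [433.9, 4.9, 377.7]
ee_rot: [0.892, 0.452, -0.001, -0.0]
force: [0.6, 0.1, -1.3]
finger_gap: 19.9
grip_force: 40.0
```

```bash
python3 -c "
from h import *;from cell import *
plan(read_state(),609.1,-14.9,360,5)"
```

```text
t 4.9 pos [433.9   4.9 377.7] toolx 53.8 F [ 0.6  0.1 -1.3] gap 19.9 q [-0.17 -0.23  2.03 -0.    1.35  0.46]
off [0.1166 0.2041 0.0233] rot [-8.0000e-04  1.6000e-03  1.0844e+00]
```

Emit:
carry_out --deltas '[{"offset": [0.117,0.204,0.017],"delta_rot": [0,0.001,-0.916]},{"offset": [0.117,0.204,0.017],"delta_rot": [0,0.001,-0.916]},{"offset": [0.117,0.204,0.017],"delta_rot": [0,0.001,-0.916]},{"offset": [0.117,0.204,0.017],"delta_rot": [0,0.001,-0.916]},{"offset": [0.117,0.204,0.017],"delta_rot": [0,0.001,-0.916]},{"offset": [0.117,0.204,0.017],"delta_rot": [0,0.001,-0.916]},{"offset": [0.117,0.204,0.017],"delta_rot": [0,0.001,-0.916]},{"offset": [0.117,0.204,0.017],"delta_rot": [0,0.001,-0.916]},{"offset": [0.117,0.204,0.017],"delta_rot": [0,0.001,-0.916]},{"offset": [0.117,0.204,0.017],"delta_rot": [0,0.001,-0.916]}]'

```text
t: 6.15
ee_pos: [609.6, -14.7, 365.9]
ee_rot: [0.676, 0.737, 0.0, -0.0]
force: [0.3, -0.1, -1.5]
finger_gap: 19.7
grip_force: 40.0
```

```bash
python3 - <<'E'
from h import *;from cell import *
s=read_state(); plan(s,609.1,-14.9,320,95)
for n in("wrist","top"):
    d=get_image(n); cv2.imwrite(f"pics/{n}2.png",d["pixels"][:,:,::-1]); P=cloud(d); z=P[...,2]
    for k,lo,hi in(("flange",166,185),("bar",195,212),("rim",80,98)):
        m=(np.hypot(P[...,0]-609,P[...,1]+15)<75)&(z>lo)&(z<hi)
        if m.sum()>30: print(n,k,rect(P,m))
E
```

```text
t 6.2 pos [609.6 -14.7 365.9] toolx 95.0 F [ 0.3 -0.1 -1.5] gap 19.7 q [-0.15  0.21  1.61  0.    1.32 -0.24]
off [-0.0003 -0.0007  0.0613] rot [ 0.0005 -0.0005  0.0003]
wrist flange n 9865 c [609.7 -14.7] size [80.3 80. ] ang 4.9 z 178.9 mean [607.7   8.7]
wrist bar n 5446 c [612.3 -13.4] size [38.6 64.2] ang 19.3 z 204.6 mean [609.1  -6.9]
wrist rim n 2264 c [606.8  17.4] size [86.1 22. ] ang 5.0 z 89.3 mean [606.4  21.8]
top flange n 34 c [590.5  21.3] size [46.7  6.1] ang 8.2 z 179.5 mean [591.5  21.5]
top rim n 57 c [595.8  20.9] size [64.3 12.6] ang 5.1 z 90.3 mean [588.9  23.1]
```

View pics/wrist2.png

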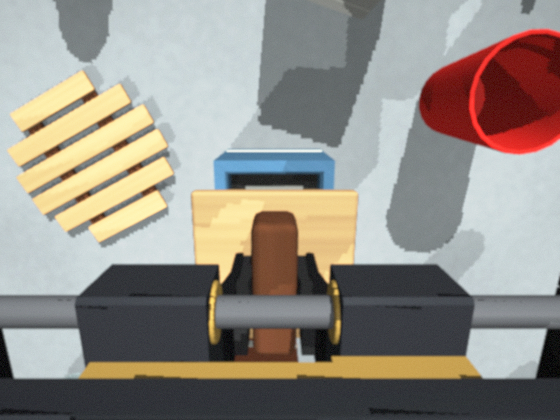

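The wrist view shows the lid level in the jaws, with its flange at about (275,230) centred over the blue rim (275,170). The residual offset is about 0.5 mm, so I'm lowering it in.

Emit:
carry_out --deltas '[{"offset": [0,-0.001,0.03],"delta_rot": [0,0,0]},{"offset": [0,-0.001,0.055],"delta_rot": [0,0,0]},{"offset": [0,-0.001,0.07],"delta_rot": [0,0,0]},{"offset": [0,-0.001,0.074],"delta_rot": [0,0,0]},{"offset": [0,-0.001,0.077],"delta_rot": [0,0,0]},{"offset": [0,-0.001,0.08],"delta_rot": [0,0,0]},{"offset": [0,-0.001,0.083],"delta_rot": [0,0,0]},{"offset": [0,-0.001,0.086],"delta_rot": [0,0,0]},{"offset": [0,-0.001,0.088],"delta_rot": [0,0,0]},{"offset": [0,-0.001,0.088],"delta_rot": [0,0,0]}]'

```text
t: 7.5
ee_pos: [608.8, -14.7, 299.5]
ee_rot: [0.675, 0.737, 0.0, -0.0]
force: [0.4, 1.1, -1.7]
finger_gap: 19.9
grip_force: 40.0
```

Inserted freely with no contact force. Next I'll press it down to the rim (15 mm more) while still gripping.

Emit:
carry_out --deltas '[{"offset": [0,0,0.004],"delta_rot": [0,0,0]},{"offset": [0,0,0.007],"delta_rot": [0,0,0]},{"offset": [0,0,0.01],"delta_rot": [0,0,0]},{"offset": [0,0,0.013],"delta_rot": [0,0,0]},{"offset": [0,0,0.016],"delta_rot": [0,0,0]},{"offset": [0,0,0.018],"delta_rot": [0,0,0]},{"offset": [0,0,0.02],"delta_rot": [0,0,0]},{"offset": [0,0,0.02],"delta_rot": [0,0,0]}]'

```text
t: 8.5
ee_pos: [609.1, -14.7, 286.0]
ee_rot: [0.675, 0.737, 0.0, 0.0]
force: [-3.6, 1.1, 6.1]
finger_gap: 19.8
grip_force: 40.0
```

Emit:
carry_out --deltas '[{"offset": [0,0,0.002],"delta_rot": [0,0,0]},{"offset": [0,0,0.003],"delta_rot": [0,0,0]},{"offset": [0,0,0.004],"delta_rot": [0,0,0]},{"offset": [0,0,0.004],"delta_rot": [0,0,0]}]'

```text
t: 9.0
ee_pos: [609.1, -14.7, 284.4]
ee_rot: [0.675, 0.737, 0.0, 0.0]
force: [-8.4, 1.0, 14.6]
finger_gap: 19.9
grip_force: 40.0
```

Emit:
carry_out --deltas '[{"offset": [0,0,-0.003],"delta_rot": [0,0,0]},{"offset": [0,0,-0.003],"delta_rot": [0,0,0]},{"offset": [0,0,-0.003],"delta_rot": [0,0,0]},{"offset": [0,0,-0.003],"delta_rot": [0,0,0]},{"offset": [0,0,-0.003],"delta_rot": [0,0,0]}]' --jaw 0.6

```text
t: 9.62
ee_pos: [608.9, -14.7, 283.7]
ee_rot: [0.675, 0.737, 0.0, -0.0]
force: [0.2, -0.4, -0.6]
finger_gap: 51.3
grip_force: 0.0
```

Emit:
carry_out --deltas '[{"offset": [0,0,-0.02],"delta_rot": [0,0,0]},{"offset": [0,0,-0.06],"delta_rot": [0,0,0]},{"offset": [0,0,-0.08],"delta_rot": [0,0,0]},{"offset": [0,0,-0.08],"delta_rot": [0,0,0]}]'

```text
t: 10.12
ee_pos: [609.5, -14.8, 346.2]
ee_rot: [0.675, 0.737, 0.001, 0.001]
force: [0.6, 0.5, 0.3]
finger_gap: 52.2
grip_force: 0.0
```

Emit:
carry_out --deltas '[{"offset": [0,0,0],"delta_rot": [0,0,0]},{"offset": [0,0,0],"delta_rot": [0,0,0]},{"offset": [0,0,0],"delta_rot": [0,0,0]},{"offset": [0,0,0],"delta_rot": [0,0,0]},{"offset": [0,0,0],"delta_rot": [0,0,0]},{"offset": [0,0,0],"delta_rot": [0,0,0]}]' --jaw 0

```text
t: 10.88
ee_pos: [608.9, -14.7, 344.0]
ee_rot: [0.675, 0.737, 0.0, -0.0]
force: [0.5, -0.4, -0.4]
finger_gap: 3.2
grip_force: 0.0
```

```bash
python3 - <<'E'
from h import *;from cell import *
s=read_state(); plan(s,609.1,-14.9,306,95); plan(s,638,194.5,350,76.6)
for n in("wrist","scene"):
    d=get_image(n); cv2.imwrite(f"pics/{n}3.png",d["pixels"][:,:,::-1]); P=cloud(d); z=P[...,2]
    for k,lo,hi in(("flange",94,104),("bar",118,129)):
        m=(np.hypot(P[...,0]-609,P[...,1]+15)<(60 if k=="flange" else 38))&(z>lo)&(z<hi)
        if m.sum()>30: print(n,k,rect(P,m))
E
```

```text
t 10.9 pos [608.9 -14.7 344. ] toolx 95.0 F [ 0.5 -0.4 -0.4] gap 3.2 q [-0.15  0.23  1.63  0.    1.28 -0.24]
off [-0.0003  0.0002  0.0506] rot [ 0.0001 -0.0006  0.0005]
t 10.9 pos [608.9 -14.7 344. ] toolx 95.0 F [ 0.5 -0.4 -0.4] gap 3.2 q [-0.15  0.23  1.63  0.    1.28 -0.24]
off [ 0.2745  0.063  -0.0079] rot [-0.     -0.0006  0.4094]
wrist flange n 8563 c [608.6  -6.7] size [80.3 63.3] ang 5.1 z 97.4 mean [608.3  -3. ]
wrist bar n 2330 c [609.1 -14.4] size [19.9 63. ] ang 4.4 z 123.2 mean [608.3  -4.1]
scene flange n 615 c [610.8 -16.2] size [83.7 80.8] ang 5.5 z 98.8 mean [622.6 -19.8]
scene bar n 83 c [610.3 -31.8] size [21.4 31.2] ang 4.5 z 123.9 mean [612.4 -36.2]
```

It measures home (flange top at about 98 mm). One confirming press on the bar top follows.

Emit:
carry_out --deltas '[{"offset": [0,0,0.025],"delta_rot": [0,0,0]},{"offset": [0,0,0.04],"delta_rot": [0,0,0]},{"offset": [0,0,0.046],"delta_rot": [0,0,0]},{"offset": [0,0,0.05],"delta_rot": [0,0,0]},{"offset": [0,0,0.053],"delta_rot": [0,0,0]},{"offset": [0,0,0.056],"delta_rot": [0,0,0]},{"offset": [0,0,0.056],"delta_rot": [0,0,0]}]'

```text
t: 11.85
ee_pos: [608.5, -14.6, 306.5]
ee_rot: [0.675, 0.738, -0.0, -0.001]
force: [-17.1, 1.0, 28.1]
finger_gap: 0.7
grip_force: 13.5
```

Emit:
carry_out --deltas '[{"offset": [0,0,-0.03],"delta_rot": [0,0,0]},{"offset": [0,0,-0.064],"delta_rot": [0,0,0]},{"offset": [0,0,-0.064],"delta_rot": [0,0,0]},{"offset": [0.2745,0.063,-0.064],"delta_rot": [0,0,0.41]},{"offset": [0.2745,0.063,-0.064],"delta_rot": [0,0,0.41]},{"offset": [0.2745,0.063,-0.064],"delta_rot": [0,0,0.41]},{"offset": [0.2745,0.063,-0.064],"delta_rot": [0,0,0.41]},{"offset": [0.2745,0.063,-0.064],"delta_rot": [0,0,0.41]},{"offset": [0.2745,0.063,-0.064],"delta_rot": [0,0,0.41]},{"offset": [0.2745,0.063,-0.064],"delta_rot": [0,0,0.41]},{"offset": [0.2745,0.063,-0.064],"delta_rot": [0,0,0.41]}]'

```text
t: 13.22
ee_pos: [638.1, 193.3, 350.1]
ee_rot: [0.785, 0.619, 0.0, -0.0]
force: [0.7, 0.0, 0.1]
finger_gap: 0.4
grip_force: 0.0
```

```bash
python3 - <<'E'
from h import *;from cell import *
s=read_state(); plan(s,638,194.5,306,76.6)
E
```

```text
t 13.2 pos [638.1 193.3 350.1] toolx 76.5 F [0.7 0.  0.1] gap 0.4 q [0.18 0.36 1.46 0.   1.32 0.41]
off [ 0.0015 -0.0005  0.0588] rot [-0.     -0.0005 -0.0027]
```

Emit:
carry_out --deltas '[{"offset": [0.0015,0,0.025],"delta_rot": [0,0,0]},{"offset": [0.0015,0,0.038],"delta_rot": [0,0,0]},{"offset": [0.0015,0,0.043],"delta_rot": [0,0,0]},{"offset": [0.0015,0,0.046],"delta_rot": [0,0,0]},{"offset": [0.0015,0,0.049],"delta_rot": [0,0,0]},{"offset": [0.0015,0,0.052],"delta_rot": [0,0,0]},{"offset": [0.0015,0,0.055],"delta_rot": [0,0,0]},{"offset": [0.0015,0,0.058],"delta_rot": [0,0,0]},{"offset": [0.0015,0,0.061],"delta_rot": [0,0,0]},{"offset": [0.0015,0,0.063],"delta_rot": [0,0,0]},{"offset": [0.0015,0,0.063],"delta_rot": [0,0,0]}]'

```text
t: 14.6
ee_pos: [638.0, 195.7, 306.5]
ee_rot: [0.785, 0.62, -0.0, -0.0]
force: [-11.8, -3.3, 18.7]
finger_gap: 0.4
grip_force: 9.2
```

Emit:
carry_out --deltas '[{"offset": [0,0,0.002],"delta_rot": [0,0,0]},{"offset": [0,0,0.003],"delta_rot": [0,0,0]},{"offset": [0,0,0.003],"delta_rot": [0,0,0]}]'

```text
t: 14.98
ee_pos: [637.9, 195.7, 306.4]
ee_rot: [0.785, 0.62, 0.0, 0.0]
force: [-16.9, -4.4, 28.0]
finger_gap: 0.5
grip_force: 14.3
```

Emit:
carry_out --deltas '[{"offset": [0,0,-0.04],"delta_rot": [0,0,0]},{"offset": [0,0,-0.1],"delta_rot": [0,0,0]},{"offset": [-0.1,0,-0.16],"delta_rot": [0,0,0]},{"offset": [-0.15,-0.2,-0.16],"delta_rot": [0,0,0]},{"offset": [-0.15,-0.25,-0.16],"delta_rot": [0,0,0]},{"offset": [-0.15,-0.25,-0.16],"delta_rot": [0,0,0]},{"offset": [-0.15,-0.25,-0.16],"delta_rot": [0,0,0]},{"offset": [-0.15,-0.25,-0.16],"delta_rot": [0,0,0]}]'

```text
t: 15.98
ee_pos: [429.8, 129.8, 421.6]
ee_rot: [0.785, 0.62, 0.001, 0.001]
force: [0.3, 0.6, -0.7]
finger_gap: 0.6
grip_force: 0.0
```

```bash
python3 - <<'E'
from h import *;from cell import *
plan(read_state(),0,0,0,0)
for n in("top","scene"):
    d=get_image(n); cv2.imwrite(f"pics/{n}4.png",d["pixels"][:,:,::-1]); P=cloud(d); z=P[...,2]
    for c,x,y in(("blue",609,-15),("white",638,194.5),("clay",605,-213)):
      for k,lo,hi in(("flange",94,112),("bar",118,140)):
        m=(np.hypot(P[...,0]-x,P[...,1]-y)<(60 if k=="flange" else 38))&(z>lo)&(z<hi)
        if m.sum()>30: print(n,c,k,rect(P,m))
E
```

```text
t 16.0 pos [429.8 129.8 421.6] toolx 76.6 F [ 0.3  0.6 -0.7] gap 0.6 q [ 0.12 -0.23  1.94  0.    1.42  0.35]
off [-0.3021 -0.519   0.5602] rot [ 0.0018 -0.004   1.7021]
top blue flange n 787 c [609.4 -14.9] size [81.4 80.9] ang 5.3 z 98.4 mean [607.7 -14.8]
top blue bar n 214 c [608.6 -15.3] size [20.1 63.9] ang 4.9 z 123.9 mean [608.2 -15.4]
top white flange n 786 c [637.4 192.9] size [84.3 83.1] ang 76.3 z 98.2 mean [636.9 193.1]
top white bar n 215 c [638.5 194.8] size [20.7 63.4] ang 78.2 z 123.9 mean [637.7 194.1]
top clay flange n 792 c [ 604.3 -213.5] size [82.7 85. ] ang 2.9 z 98.3 mean [ 603.9 -211.7]
top clay bar n 216 c [ 604.9 -213.3] size [63.9 20.6] ang 1.7 z 123.9 mean [ 604.3 -212.9]
scene blue flange n 756 c [609.2 -15.2] size [84.9 84.6] ang 5.7 z 99.2 mean [616.8 -16.7]
scene blue bar n 224 c [609.8 -15.1] size [21. 63.] ang 7.2 z 124.2 mean [610.8 -15.8]
scene white flange n 785 c [639.9 194. ] size [81.  87.2] ang 79.6 z 98.8 mean [643.1 191.9]
scene white bar n 207 c [639.  194.6] size [20.7 65.5] ang 78.4 z 124.3 mean [640.7 193.4]
scene clay flange n 898 c [ 606.8 -213. ] size [86.3 84.8] ang 2.5 z 99.1 mean [ 610.3 -213.2]
scene clay bar n 224 c [ 605.9 -213. ] size [65.3 19.5] ang 2.5 z 124.6 mean [ 607.6 -213.1]
```

View pics/scene4.png

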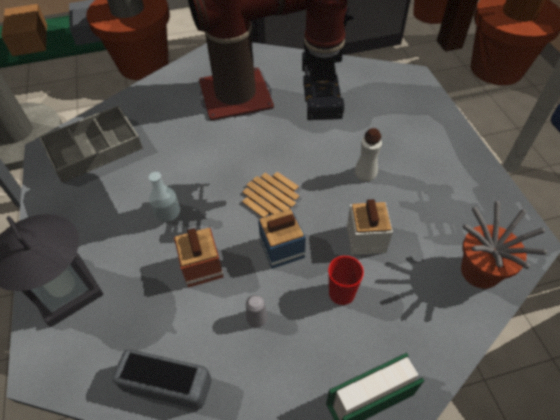

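All three lids, including blue (282,235) and white (370,218), have bar tops at the same 124 mm height. The bystanders are where they started and the arm is clear, so I'm handing in.

```bash
python3 -c "from cell import *; print(sign_off())"
```

```text
the job is handed in; nothing more can be done
None
```

The job is handed in at about 16 s: the loose lid is pressed home in the blue canister, the white canister's lid is pressed home too (both bar tops measured at 124 mm), and the bystanders are where they started.

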